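# Set the praline turntable back one notch

### The arm

A 7-joint arm with a two-finger parallel gripper is mounted at the origin on a cart in front of the work surface, level with it; the furniture and walls round the work are solid. World frame = base frame: x ahead of the robot, y to its left, z up, the work surface at z = 0. Lengths are in m, angles in rad, forces in N, time in s.
With the tool pointing down it reaches from about 0.35 to 0.9 m from the base axis. Payload 7.2 kg.
Tool frame: the origin (TCP) lies at the very end of the fingers, on their centre line; the grasp point (between the pads) lies 19 mm behind it; z points along the fingers, y is the line along which they close (so a half turn about z gives the same grasp; the last joint's range is limited). The gripper opens to 88 mm and grips with 3 to 60 N. Pads are 20 mm wide; open, the fingers measure 115 mm over their backs; the gripper's body (75 mm by 178 mm) begins 61 mm behind the grasp point.
Start: joints at [-1.283, 0.411, -0.013, 1.596, 0.006, 1.134, -0.082], TCP at [0.218, 0.586, 0.223] pointing down, gripper open.
Joint ranges: [-2.95, 2.95], [-0.29, 1.99], [-1.47, 1.44], [0.14, 2.54], [-1.03, 4.17], [0.13, 1.85], [-2.86, 2.86]. Speed limits (rad/s): [2.39, 2.39, 3.01, 3.01, 3.14, 3.14, 3.14].

### API

Orientations are given as a unit quaternion [w, x, y, z].
In Python, from station import env, move_gripper, solver, viewer, order, monitor gives the robot as it stands. Calls block until the motion is done:
- env.move_pose(position, orientation): joint-space move of the TCP to a pose.
- env.move_straight(position, feed=0.15, orientation=None, max_force=None): straight line of the TCP; orientation=None keeps the orientation; feed is the mean speed in m/s. With max_force (N) it stops when the force on the tool has changed by that much, and returns True; else False.
- env.move_joints(angles): joint-space move.
- move_gripper(opening, grasp_force=None): opening from 0.0 (shut) to 1.0 (fully open); grasp_force is the grip in N (None keeps the last); returns when the fingers have stopped.
- env.pause(seconds).
- solver.solve_ik(position, orientation): joint angles nearest the present ones, or None.
- viewer.capture(name): name is "scene" or "top" or "wrist"; returns the picture (420x560x3 uint8, red, green, blue); there is no depth.
- viewer.camera_params(name): a dict with "vfov" (degrees; the focal length in pixels is half the picture's height over the tangent of half this angle, whatever the lens; pixels are square), "cx", "cy" (the principal point, pixels), "xyz" and "attitude" of the camera in the world. Camera axes: x right, y up, looking along -z (the intrinsics and any distortion apply to the point x, -y, -z); pixel columns grow to the right and rows downward; lengths in m; the calibration is good to about 2 mm. A picture is of the moment at which its call begins: read the wrist's pose just before it. camera_params takes no time and is no camera call; for the wrist camera it gives the pose at the moment of the call.
A pose or a line that the arm cannot do raises env.IKError and nothing moves.
- order.hand_in(): hands the job in; it is judged then, once.
Readings, each from a call of its own:
- monitor.current_t(): time.
- monitor.current_qpos(): joint angles.
- monitor.current_joint_velocities(): joint speeds.
- monitor.current_effort(): joint torques, N m.
- monitor.current_ee_pos(): TCP position.
- monitor.current_tcp_rot(): TCP orientation.
- monitor.current_force(): force on the tool from outside, world axes, zero at the start.
- monitor.current_wrist_torque(): the same for the moment, N m.
- monitor.current_gripper_width(): opening from 0.0 (shut) to 1.0 (fully open).
- monitor.current_finger_force(): force on a finger pad.
Only numpy, scipy, OpenCV 4.12 (cv2) and the standard library are available. Lean on these libraries where they do the work, as an engineer would, in place of code of your own. Each camera call takes 0.05 s, during which the arm holds its last target. There are 200 camera calls.

### The job

The ratchet turntable was indexed one place too far and a bare praline went past the salt funnel. With a fingertip lift the pawl by its thumb tab and lay it right back, push the turntable backward (counter-clockwise from above) by its pins, then tip the pawl down again and push the table gently on until its next steep tooth face rests against the pawl, exactly one notch back from where it stood. Use light fingertip pushes only, pick nothing up, keep the pralines on their places and leave everything else where it is.

Things in the scene. Friction and masses are not known exactly. Their poses are not given: they have to be found in the camera images.
- turntable_center (a point): Indexing turntable, 180 mm across, on a round base screwed to the table; white deck carrying six pralines (tops 48 mm above the table). Point: centre of the deck's top face, 32 mm above the table. z is up, the turning axis; x and y turn with the deck. About 0.1 N m of friction; it stays where it is left.
- push_pin (a point): One of six equal upright steel push pins on the deck, 8 mm thick, 73 mm from the axis, at 0, 60, 120, 180 (this one), 240 and 300 degrees from the x axis of turntable_center, counter-clockwise from above. Point: centre of its top, 78 mm above the table, 46 mm above the deck. At the start this pin is on the robot's side of the deck.
- rim_face (a point): Top edge of one of the rim's six steep tooth faces, 60 degrees (one notch) apart, 84 mm from the axis, 42 mm above the table; the rim spans 78 to 90 mm from the axis. Clockwise from each face the rim slopes down through 48 degrees to the notch floor (30 mm above the table), level for 12 degrees up to the next face. This is the face that bears on the pawl at the start.
- funnel_spout (a point): Lower end of the fixed steel salt funnel, 62 mm above the table, over one praline place. The funnel is 52 mm across at its top, 116 mm above the table, and hangs from a 12 mm post 49 mm farther out from the turning axis (clamp top 98 mm above the table).
- turntable (a joint): Turntable angle, rad; grows backward (counter-clockwise from above). 0 = tooth face against the lowered pawl; starts at -0.08 to 0. With the pawl down it turns only forward; one notch back is 1.047. If the pawl is lowered onto the slope (joint 0.15 to 0.95), the table can be pushed on backward until the next face stops it at 1.047.
- pawl_pivot (a point): Hinge of the steel ratchet pawl, fixed beside the rim, 52 mm above the table. y: hinge axis; x: level, from the pawl's nose to the hinge, the way the lifted pawl is laid back. Lowered, the bar (8 mm high, 10 mm wide along y) lies along -x, its nose 60 mm off in the rim's notch. Bracket cheeks beside the bar: 21 mm wide over all, 8 mm above the hinge.
- pawl_tab (a point): Top edge of the pawl's flat thumb tab, which stands up from the bar between hinge and nose. Lowered: 97 mm above the table, 25 mm before the hinge (x = -0.025 in pawl_pivot's frame); the tab is 14 mm wide along the hinge axis, 3.5 mm thick, and upright from the bar's top, 56 mm above the table. Moves with the pawl.
- pawl (a joint): Pawl angle, rad: 0 = down in the notch, grows as the nose rises; 2.0 = laid back at rest, bar up and leaning 25 degrees to +x of pawl_pivot, tab nearly level to +x. It swings freely under its weight (80 g, damped): past 1.5 it falls back and stays, else down onto the rim. Push the tab to +x to lift it, the raised bar to -x to tip it down.
- piece_0: Chocolate praline, about 32 x 38 x 16 mm, one place past the salt funnel, bare: the missed one; loose on the deck 55 mm from the axis at 30 degrees in the frame of turntable_center. Origin: centre of its underside.
- piece_1: Chocolate praline, about 32 x 38 x 16 mm, under the salt funnel at the start, bare; loose on the deck 55 mm from the axis at 90 degrees in the frame of turntable_center. Origin: centre of its underside.
- piece_2: Chocolate praline, about 32 x 38 x 16 mm, bare; loose on the deck 55 mm from the axis at 150 degrees in the frame of turntable_center. Origin: centre of its underside.
- piece_3: Chocolate praline, about 32 x 38 x 16 mm, bare; loose on the deck 55 mm from the axis at 210 degrees in the frame of turntable_center. Origin: centre of its underside.
- piece_4: Chocolate praline, about 32 x 38 x 16 mm, with salt flakes on top; loose on the deck 55 mm from the axis at 270 degrees in the frame of turntable_center. Origin: centre of its underside.
- piece_5: Chocolate praline, about 32 x 38 x 16 mm, with salt flakes on top; loose on the deck 55 mm from the axis at 330 degrees in the frame of turntable_center. Origin: centre of its underside.
- salt_tub: Clear plastic tub, 85 x 114 x 46 mm, on the table right of the turntable; bystander. Origin: centre of its underside.
- tub_lid: Flat plastic lid of the tub, 89 x 117 x 8 mm; bystander. Origin: centre of its underside.
- timer: Round kitchen timer, 59 mm across, 40 mm high; bystander. Origin: centre of its underside.
- probe_thermometer: Probe thermometer lying on the table, 212 mm long, 19 mm high; bystander. Origin: centre of its underside.
- pastry_brush: Pastry brush lying on the table, 164 mm long, 16 mm high; bystander. Origin: centre of its underside.
Mind the look-alikes: they are no part of the job. Leave any turquoise look-alike of the piece_4 alone.

How it is judged:
By the outcome, as a careful person would: the job done as asked, in the order asked, and still so for the second after the job is handed in, with the robot touching nothing.
It also fails if it takes over 64 s, if anything falls off the work surface, if the arm or the gripper's body presses on something with over 40 N, if the wrist force passes 120 N, or if a joint passes its speed limit or range.

## Working session

There is one attempt and no reset: what is moved stays moved. The work goes in short steps, each a Python script; the robot and the scene stay as the last script left them, time stands still between calls to the robot, and variables do not carry over. Pictures are saved under pics/ and viewed, at most 12 in all, crops included, and the job is handed in when it is done.

```bash
ls; mkdir -p pics
python3 - <<'E'
from station import env, move_gripper, solver, viewer, order, monitor
import cv2
for n in ("scene","top"):
    im=viewer.capture(n); cv2.imwrite(f"pics/{n}0.png",im[:,:,::-1])
    print(n,viewer.camera_params(n))
print(viewer.camera_params("wrist"))
print(monitor.current_t(),monitor.current_ee_pos(),monitor.current_tcp_rot(),monitor.current_gripper_width())
E
```

```text
pics
scene {'vfov': 55.3484977673221, 'cx': 280.0382401506015, 'cy': 216.26065758243735, 'xyz': array([-0.40495841,  0.51487816,  0.62199608]), 'attitude': array([-0.39856089, -0.26577318,  0.46800552,  0.74262014])}
top {'vfov': 46.73502365507579, 'cx': 280.2094668861805, 'cy': 205.6119845204703, 'xyz': array([ 0.36220328, -0.08600503,  1.18412586]), 'attitude': array([-0.70290908, -0.04803119,  0.05178286,  0.70776434])}
{'vfov': 58.25289870873422, 'cx': 280.9212232596142, 'cy': 210.40000298747745, 'xyz': array([0.14620521, 0.61121849, 0.38384857]), 'attitude': array([ 0.81316291, -0.11478167, -0.07946339,  0.56504586])}
0.1 [0.21761818 0.58542057 0.22191891] [-6.11662422e-05  1.76965466e-01  9.84216806e-01 -7.06950049e-04] 1.0021416029633792
```

View pics/scene0.png

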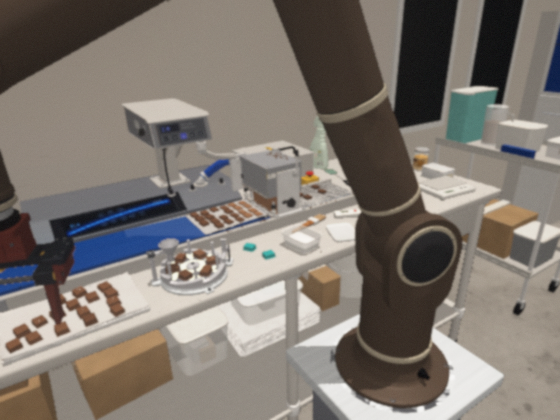

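View pics/top0.png

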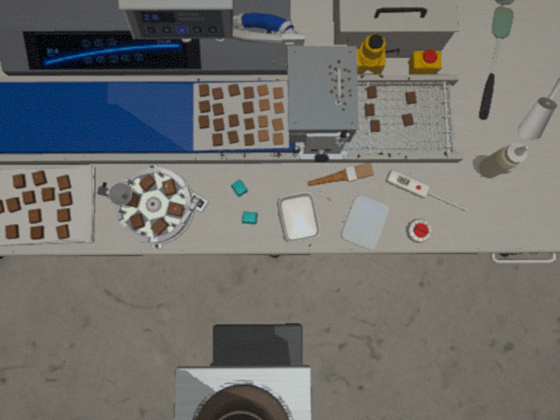

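The scene view shows the turntable at about (193,268), with the funnel on its far-left side. In the top view the deck is centred near (155,204), the funnel at (120,193) and the pawl bracket at about (200,203). The turquoise look-alikes at (240,188) and (250,217) are off the table, so I'll leave them alone. Next I'll move the wrist camera over the turntable.

```bash
cat > h.py <<'E'
from station import env, move_gripper, solver, viewer, order, monitor
import numpy as np, cv2
from scipy.spatial.transform import Rotation as R
def rot(q): return R.from_quat([q[1],q[2],q[3],q[0]])
def ray(p,uv,H=420):
    f=H/2/np.tan(np.radians(p['vfov'])/2)
    d=np.array([(uv[0]-p['cx'])/f,-(uv[1]-p['cy'])/f,-1.])
    return rot(p['attitude']).apply(d)
def onz(p,uv,z):
    d=ray(p,uv); return p['xyz']+d*(z-p['xyz'][2])/d[2]
def proj(p,X):
    f=210/np.tan(np.radians(p['vfov'])/2)
    c=rot(p['attitude']).inv().apply(np.asarray(X)-p['xyz'])
    return np.array([p['cx']+f*c[0]/-c[2],p['cy']-f*c[1]/-c[2]])
def tri(p1,a,p2,b):
    d1,d2=[v/np.linalg.norm(v) for v in (ray(p1,a),ray(p2,b))]
    A=np.c_[d1,-d2]; s=np.linalg.lstsq(A,p2['xyz']-p1['xyz'],rcond=None)[0]
    x,y=p1['xyz']+s[0]*d1,p2['xyz']+s[1]*d2
    return (x+y)/2,np.linalg.norm(x-y)
def qz(yaw): # tool down, tool x axis at world angle yaw
    m=np.c_[[np.cos(yaw),np.sin(yaw),0],[np.sin(yaw),-np.cos(yaw),0],[0,0,-1]]
    q=R.from_matrix(m).as_quat(); return np.array([q[3],*q[:3]])
E
python3 - <<'E'
from h import *
T=viewer.camera_params("top")
for uv,z in [((155,204),.032),((120,193),.1),((200,203),.05),((190,195),.1)]: print(uv,onz(T,uv,z).round(4))
W=viewer.camera_params("wrist"); q=monitor.current_tcp_rot(); p=monitor.current_ee_pos()
print("tool axes",rot(q).as_matrix().round(3).tolist())
print("cam in tool",rot(q).inv().apply(W['xyz']-p).round(4),(rot(q).inv()*rot(W['attitude'])).as_matrix().round(3).tolist())
im=cv2.imread("pics/top0.png")[150:255,90:230]; cv2.imwrite("pics/top0c.png",cv2.resize(im,None,fx=5,fy=5,interpolation=cv2.INTER_CUBIC))
c=onz(T,(155,204),.032)
for yaw in (0,.5,-.5,np.pi): 
  print(yaw,solver.solve_ik([c[0]+.06,c[1],.26],qz(yaw)))
E
```

```text
(155, 204) [0.5319 0.2068 0.032 ]
(120, 193) [0.5475 0.2692 0.1   ]
(200, 203) [0.5309 0.0964 0.05  ]
(190, 195) [0.5419 0.1112 0.1   ]
tool axes [[-0.937, 0.348, -0.0], [0.348, 0.937, -0.001], [-0.0, -0.001, -1.0]]
cam in tool [ 0.0759 -0.0009 -0.1619] [[-0.001, 0.961, 0.276], [1.0, 0.001, -0.001], [-0.001, 0.276, -0.961]]
0 [-0.89047295  0.44186198  0.68417614  1.57662483 -0.29112089  1.22744413
 -1.72544139]
0.5 [-0.83430007  0.42543201  0.59745098  1.57297401 -0.24976937  1.22047089
 -1.26295355]
-0.5 [-1.17247689  0.66908556  1.25649523  1.59273921 -0.6475005   1.3603243
 -1.90865776]
3.141592653589793 [-0.54833632  0.38715582  0.1868244   1.55284976 -0.07506244  1.20862098
  1.22238174]
```

View pics/top0c.png

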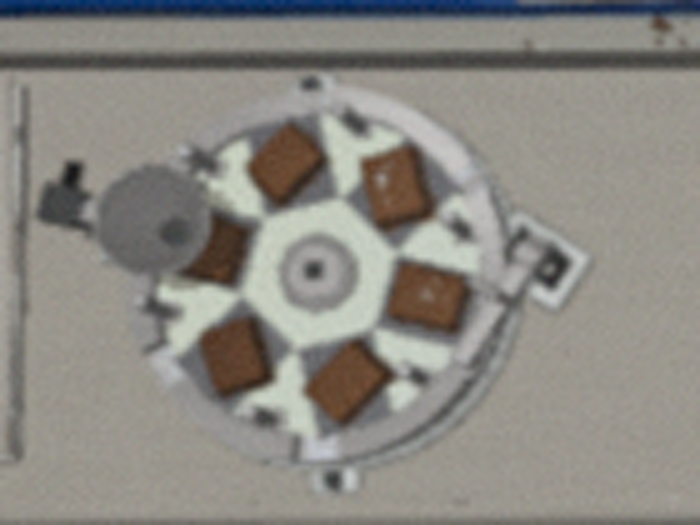

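The top crop shows pins at (352,120), (460,225), (417,373), (265,415, push_pin on the robot's side), (158,305) and (203,160). The salted pralines at (398,188) and (428,295) are pieces 5 and 4, and the bare one at (287,162) is piece_0. The pawl bracket is at about (545,262). I'll shut the gripper and take two wrist views.

Run:
```python
from h import *
import pickle
move_gripper(0.0)
P={}
for i,y in enumerate((.20,.11)):
    env.move_pose([.565,y,.24],qz(np.pi)); env.pause(.2)
    W=viewer.camera_params("wrist"); im=viewer.capture("wrist"); cv2.imwrite(f"pics/w{i}.png",im[:,:,::-1]); P[i]=W
    print(monitor.current_t(),monitor.current_ee_pos(),W['xyz'])
pickle.dump(P,open("P.pkl","wb"))
```

```text
3.575 [0.56476049 0.20069892 0.23991309] [0.48851922 0.19994658 0.40187697]
4.275 [0.56484313 0.11138865 0.23982724] [0.48871005 0.11045015 0.40184036]
```

View pics/w0.png

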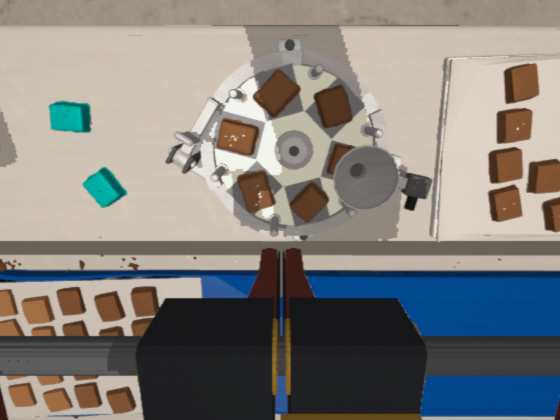

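View pics/w1.png

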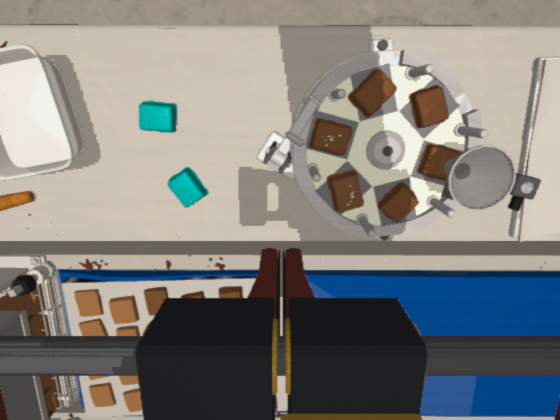

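Both views show the deck: centred at about (294,150) in w0 and (387,151) in w1, with the pawl assembly near (190,150) and (285,150). I need one enlargement of the pawl from both views.

Run:
```python
import cv2,numpy as np
a=cv2.imread("pics/w0.png")[85:185,155:255]; b=cv2.imread("pics/w1.png")[85:185,250:350]
r=lambda i:cv2.resize(i,None,fx=4,fy=4,interpolation=cv2.INTER_CUBIC)
cv2.imwrite("pics/pawl.png",np.hstack([r(a),r(b)]))
```

```text
(no output)
```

View pics/pawl.png

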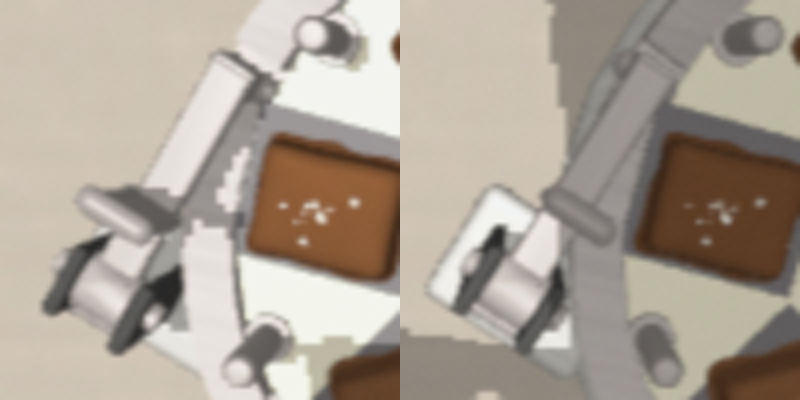

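In the crop the tab's top centre is at (113,215) left and (579,215) right, the nose at about (238,62) and the hinge barrel at about (112,297) and (510,295). The bar runs along the rim with its nose toward the robot. Now to triangulate these points.

Run:
```python
from h import *
import pickle
P=pickle.load(open("P.pkl","rb")); T=viewer.camera_params("top")
L=lambda u,v:(155+u/4,85+v/4); Rr=lambda u,v:(250+(u-400)/4,85+v/4)
for n,a,b,z in [("tab",L(113,215),Rr(579,215),.097),("tabL",L(82,195),Rr(548,195),.097),("tabR",L(145,238),Rr(610,238),.097),("hinge",L(112,290),Rr(510,290),.056),("nose",L(238,62),Rr(655,60),.056),
  ("hub",(294,151),(387.5,151.5),.04),("pinA",L(315,30),Rr(768,30),.078),("pinB",L(238,372),Rr(665,370),.078),("funnelTop",(366,177),(481,177),.116)]:
    print(n,*[x.round(4) for x in tri(P[0],a,P[1],b)],onz(P[0],a,z).round(4),onz(P[1],b,z).round(4))
# pin-top candidates: bright small discs, print contours in w0 by top-plane ring check
for i,c in ((0,(294,151)),(1,(387,151))):
    im=cv2.imread(f"pics/w{i}.png"); cc=onz(P[i],c,.035)
    print(cc)
```

```text
tab [0.517  0.122  0.0956] 0.0001 [0.5168 0.1224 0.097 ] [0.5169 0.122  0.097 ]
tabL [0.5131 0.1158 0.0945] 0.0001 [0.5129 0.1165 0.097 ] [0.513  0.1158 0.097 ]
tabR [0.5215 0.1283 0.0962] 0.0001 [0.5213 0.1285 0.097 ] [0.5214 0.1282 0.097 ]
hinge [0.5391 0.1078 0.0456] 0.0001 [0.5376 0.1105 0.056 ] [0.5377 0.1079 0.056 ]
nose [0.4871 0.1405 0.0483] 0.0003 [0.4873 0.1418 0.056 ] [0.487  0.1399 0.056 ]
hub [0.5338 0.2129 0.0404] 0.0005 [0.5336 0.2129 0.04  ] [0.5341 0.213  0.04  ]
pinA [0.4811 0.1613 0.0758] 0.0001 [0.4811 0.1616 0.078 ] [0.4812 0.161  0.078 ]
pinB [0.5526 0.142  0.0759] 0.0003 [0.5523 0.1424 0.078 ] [0.552  0.1418 0.078 ]
funnelTop [0.5445 0.2664 0.1136] 0.0 [0.544  0.2658 0.116 ] [0.544 0.265 0.116]
[0.53418506 0.21306169 0.035     ]
[0.53422031 0.21387203 0.035     ]
```

Everything agrees with the given sizes:
- **Centre:** (0.534, 0.213). The pins sit at radius 73–74 mm and angles −75.5° + 60k, so push_pin is at 164.5°.
- **Tab:** height 96 mm, against 97 given.
- **Hinge:** (0.538, 0.108), with its x axis at −33°.

Next I lift the pawl and lay it back.

```bash
cat >> h.py <<'E'
C=np.array([.534,.213]); Hh=np.array([.538,.1084]); A=np.radians(-33)
ex=np.array([np.cos(A),np.sin(A)]); ey=np.array([-ex[1],ex[0]])
def pw(x,z,y=0): return [*(Hh+x*ex+y*ey),.052+z]   # pawl frame -> world
YP=A+np.pi
def shot(name):
    env.move_pose([.565,.13,.24],qz(np.pi)); env.pause(.15)
    W=viewer.camera_params("wrist"); im=viewer.capture("wrist")
    cv2.imwrite(f"pics/{name}.png",im[:,:,::-1]); return W
E
python3 - <<'E'
from h import *
q=qz(YP)
env.move_pose(pw(-.049,.10),q)
env.move_straight(pw(-.049,.036),feed=.1)
f0=monitor.current_force()
def go(x,z,feed=.05):
    s=env.move_straight(pw(x,z),feed=feed,max_force=10)
    print(x,z,s,(monitor.current_force()-f0).round(2),monitor.current_ee_pos().round(4)); return s
if not any(go(*a) for a in [(-.01,.036),(.021,.036),(.023,.023)]):
    go(.05,.06); env.pause(.3)
env.move_straight(pw(.05,.15),feed=.15)
W=shot("a1"); print(monitor.current_t())
im=cv2.imread("pics/a1.png")
cv2.imwrite("pics/a1c.png",cv2.resize(im[30:250,180:480],None,fx=2.6,fy=2.6,interpolation=cv2.INTER_CUBIC))
E
```

```text
-0.01 0.036 False [ 0.1  -0.42  1.6 ] [0.5294 0.1138 0.0878]
0.021 0.036 False [ 0.6  -0.02 -0.95] [0.5555 0.0969 0.0878]
0.023 0.023 True [1.45 0.   0.99] [0.5589 0.0953 0.0749]
9.4333
```

View pics/a1c.png

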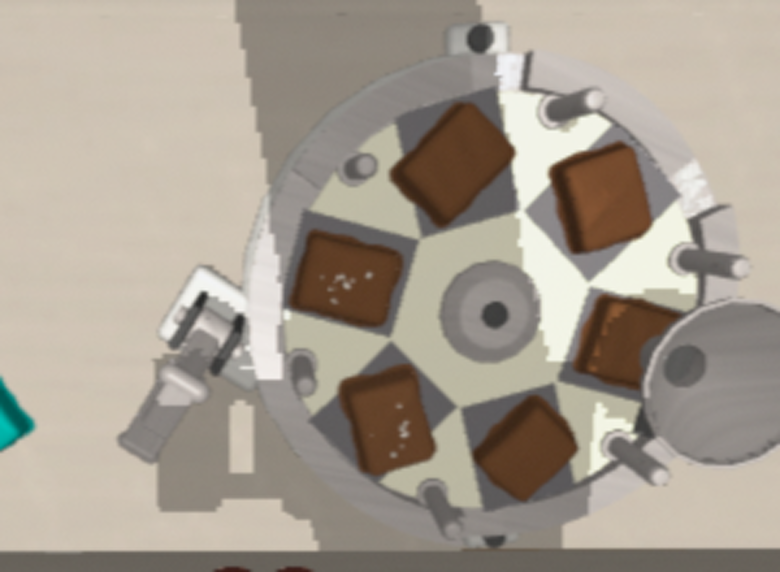

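The crop shows the pawl laid back: its bar now points away from the rim, from the hinge at (205,335) to about (140,450). The rim is clear and all six pralines are seated. Next I push push_pin about 0.72 rad counter-clockwise.

```bash
cat >> h.py <<'E'
def pp(a,gap,z=.058,r=.073):
    # finger centre behind (clockwise of) a pin at world angle a, face gap in m; tool x points clockwise
    u=np.array([np.cos(a),np.sin(a)]); t=np.array([u[1],-u[0]])
    return [*(C+r*u+(.014+gap)*t),z], qz(a-np.pi/2)
def push(a0,a1,step,fmax,feed=.04,gap0=.012):
    p,q=pp(a0,gap0,.15); env.move_pose(p,q)
    p,q=pp(a0,gap0); env.move_straight(p,feed=.12)
    n=int(np.ceil((a1-a0)/step))
    for a in np.linspace(a0,a1,n+1):
        p,q=pp(a,0); s=env.move_straight(p,feed=feed,orientation=q,max_force=fmax)
        if s: break
    f=monitor.current_force(); pos=monitor.current_ee_pos()
    print("stopped" if s else "end",np.degrees(a).round(1),f.round(2),pos.round(4),monitor.current_t())
    p2,q2=pp(a-.02,.012)   # back off
    env.move_straight(p2,feed=.06,orientation=q2); env.move_straight([*p2[:2],.15],feed=.15)
    return s,a
E
python3 - <<'E'
from h import *
print(push(np.radians(164.5),np.radians(164.5)+.72,.12,12))
shot("a2"); print(monitor.current_t())
im=cv2.imread("pics/a2.png")
cv2.imwrite("pics/a2c.png",cv2.resize(im[30:250,180:480],None,fx=2.6,fy=2.6,interpolation=cv2.INTER_CUBIC))
E
```

```text
end 205.8 [-0.    0.26  0.16] [0.4622 0.1939 0.058 ] 14.7917
(False, np.float64(3.5910666195306717))
17.3167
```

View pics/a2c.png

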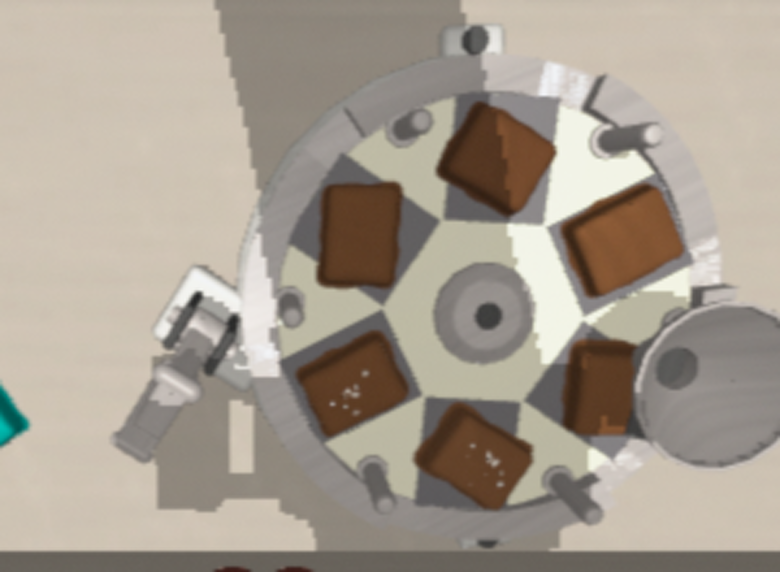

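The table turned back about 42°. The left pin is now at (292,308), the pralines are in place and the pawl is still laid back, so the slope is under the pawl position. Now I tip the pawl down.

Run:
```python
from h import *
q=qz(YP)
env.move_pose(pw(.065,.10),q)
env.move_straight(pw(.065,.044),feed=.12)
f0=monitor.current_force()
for x in (.02,.002):
    s=env.move_straight(pw(x,.044),feed=.05,max_force=8)
    print(x,s,(monitor.current_force()-f0).round(2),monitor.current_ee_pos().round(4))
    if s: break
env.move_straight(pw(x,.075),feed=.06); env.move_straight(pw(x,.15),feed=.15)
shot("a3"); print(monitor.current_t())
im=cv2.imread("pics/a3.png")
cv2.imwrite("pics/a3c.png",cv2.resize(im[30:250,180:480],None,fx=2.6,fy=2.6,interpolation=cv2.INTER_CUBIC))
```

```text
0.02 False [0.56 0.35 0.01] [0.555  0.0973 0.096 ]
0.002 False [-0.37  0.34  0.2 ] [0.5395 0.1076 0.0961]
22.075
```

View pics/a3c.png

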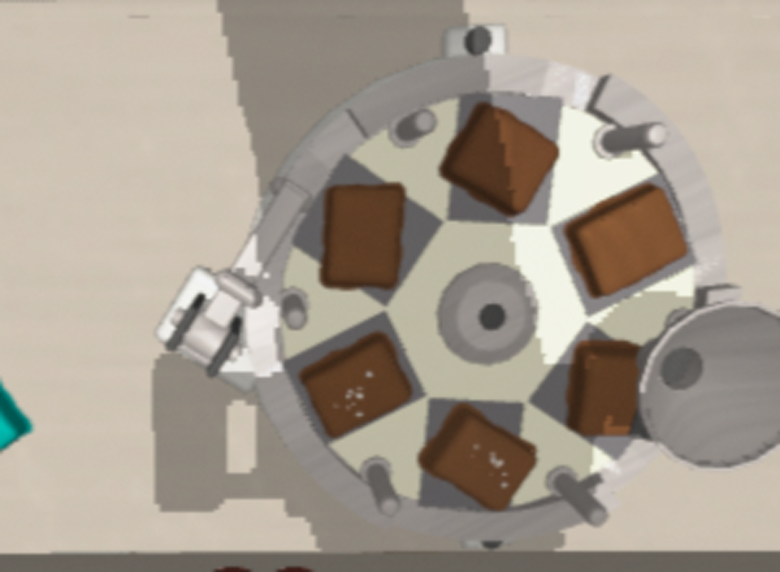

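The pawl is down: its bar runs from the hinge at (205,320) to the nose at (290,190), resting on the slope, and the pralines are undisturbed. Now I push gently until the next face stops the table.

Run:
```python
from h import *
a0=np.radians(164.5)
print(push(a0+.70,a0+1.047+.22,.06,5,feed=.025))
W=shot("a4"); print(monitor.current_t())
import pickle; pickle.dump(W,open("W4.pkl","wb"))
im=cv2.imread("pics/a4.png")
cv2.imwrite("pics/a4c.png",cv2.resize(im[30:250,180:480],None,fx=2.6,fy=2.6,interpolation=cv2.INTER_CUBIC))
```

```text
stopped 230.6 [-1.9   2.06  1.76] [0.473  0.1686 0.0575] 27.2333
(True, np.float64(4.024666619530672))
29.3
```

View pics/a4c.png

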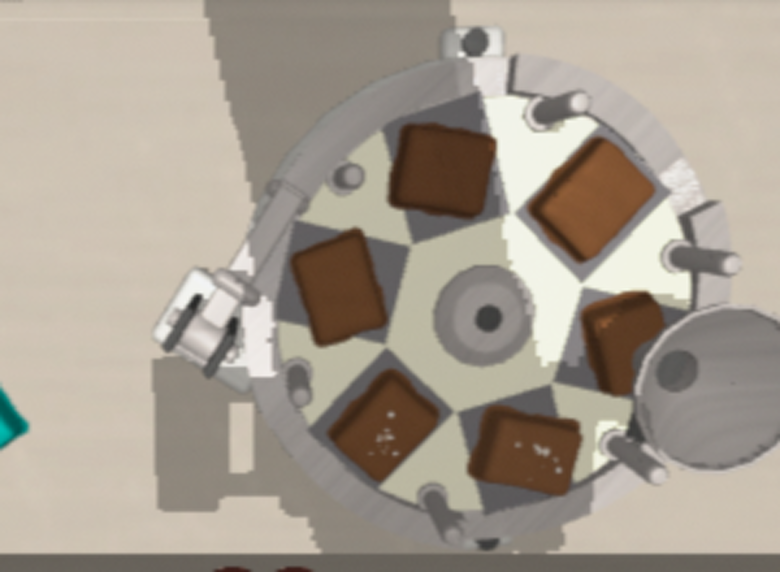

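The pawl is down with a tooth face near its nose at about (280,190), and the pin is at (348,176), close to where the pin one notch on started. To confirm the table is on the hard stop, I'll repeat the push slightly firmer and compare positions.

Run:
```python
from h import *
import pickle
a0=np.radians(164.5)
print(push(a0+1.0,a0+1.047+.22,.05,8,feed=.025))
W=shot("a5"); print(monitor.current_t())
P=pickle.load(open("P.pkl","rb")); W4=pickle.load(open("W4.pkl","rb"))
ang=lambda p:np.degrees(np.arctan2(*(p[:2]-C)[::-1])).round(1)
im=cv2.imread("pics/a5.png"); im4=cv2.imread("pics/a4.png")
d=cv2.absdiff(im,im4).max(2)[30:240,180:480]; print("diff a4-a5",(d>40).sum())
print("start",ang(onz(P[1],(342,92.5),.078)),"a4",ang(onz(W4,(180+348/2.6,30+176/2.6),.078)))
g=cv2.imread("pics/w1.png")[80:185,250:355]; r=lambda i:cv2.resize(i,(395,395),interpolation=cv2.INTER_CUBIC)
cv2.imwrite("pics/cmp.png",np.hstack([r(g),r(im[80:185,235:340])]))
```

```text
stopped 229.4 [-1.15  1.61  0.66] [0.4732 0.1691 0.0576] 32.55
(True, np.float64(4.004566619530672))
34.6667
diff a4-a5 166
start -135.5 a4 -131.8
```

View pics/cmp.png

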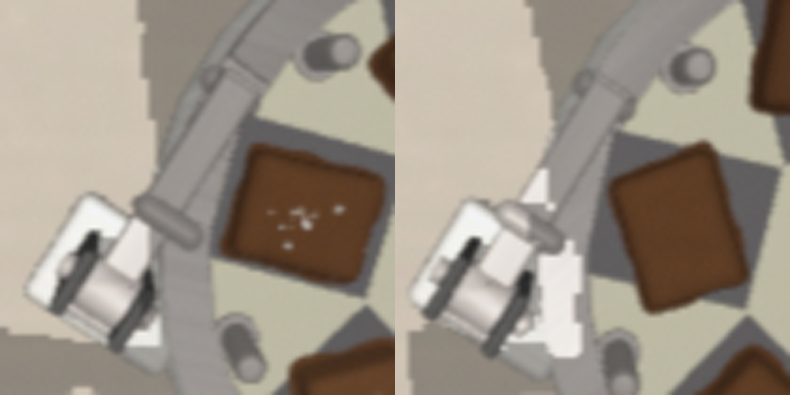

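Both pushes stopped within 0.5 mm of each other. The pin angle advanced 63.7°, which is one notch plus the small starting slack, and the right half of the image shows the face against the lowered pawl's nose. The arm is clear, so I'm handing in.

```bash
python3 -c "
from station import order,monitor
print(monitor.current_t()); print(order.hand_in())"
```

```text
34.6667
the job is handed in; nothing more can be done
None
```

I laid the pawl back, pushed the table back, tipped the pawl down again and pushed on until the next tooth face stopped against it, exactly one notch back; the pralines are on their places and the job was handed in at 34.7 s.

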